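# Rebuild the washed three-tier craft caddy

## Robot

A 6-joint arm with a two-finger parallel gripper is mounted at the origin on the work surface. World frame = base frame: x ahead of the robot, y to its left, z up, the work surface at z = 0. Lengths are in m, angles in degrees, forces in N, time in s.
With the tool pointing down it reaches from about 0.4 to 0.825 m from the base axis. Payload 7 kg.
Tool frame: the origin (TCP) lies midway between the tips of the shut fingers; the grasp point (between the pads) lies 19 mm behind it; x points along the fingers, z is the direction in which the jaws open and shut, and the axes are right-handed (so a half turn about x gives the same grasp; the last joint's range is limited). The gripper opens to 88 mm and grips with 3 to 60 N. Pads are 19 mm wide; open, the fingers measure 130 mm over their backs; the gripper's body (78 mm by 193 mm) begins 47 mm behind the grasp point.
Start: joints at [-48.753, 20.546, 0.682, 0, -70.136, -16.507], TCP at [0.282, -0.613, 0.227] pointing down, gripper open.
Joint ranges: [-176.03, 176.03], [-82.01, 121.73], [-58.28, 71.71], [-173.87, 95.51], [-174.79, -0.11], [-173.66, 173.66]. Speed limits (degrees/s): [136.94, 136.94, 172.46, 180, 180, 180].

## Interface

Orientations are given as [roll, pitch, yaw] about the fixed x, y, z axes, in that order (R = Rz(yaw) Ry(pitch) Rx(roll)).
In Python, from plant import ctrl gives the robot as it stands. The module is installed in compiled form; this text tells all that it offers.
- The arm moves only by the tool servo_tool, never from a script. Its argument "deltas" is a list of rows, each a list of 3 entries, a list of its own where there are three numbers: the turn, a rotation vector about the tool's x, y, z in degrees, then the shift along the tool's x, y, z in cm, then the finger opening in cm, from 0 to 8.76. A call has 1 to 5 rows; each row is the pose to reach, as a shift and turn from the pose measured when the call began, along the tool's axes at that moment; what a row does not reach only later rows make up. A row lasts 1/10 s, in which the tool goes at most 50 mm and 8.59 degrees, less where a joint would pass 70% of its speed; a pose out of reach is approached as far as the arm can. A call with a gripper value outside its range is refused whole. The fingers move at their own pace and stop on an object; the grip force is fixed at half the most. Time passes only in rows, so rows that repeat a pose let the fingers close. It gives the time, the measured TCP pose, the force and the opening at its end, in the units of the state.
- ctrl.get_obs(): the state, without advancing time (a new reading comes with each control period).
- ctrl.snapshot(name): name is "side" or "top" or "wrist"; returns a dict with "image" (420x560x3 uint8, red, green, blue), "vertical_fov" (degrees; the focal length in pixels is half the picture's height over the tangent of half this angle, whatever the lens; pixels are square), "cx", "cy" (the principal point, pixels), "rvec" (rotation vector, rad) and "tvec" (3), from world to camera coordinates, as OpenCV has them. Camera axes: x right, y down, z forward; pixel columns grow to the right and rows downward; lengths in m; the calibration is good to about 2 mm. A picture is of the moment at which its call begins. There is no depth.
- ctrl.close_job(): hands the job in, once; it reports no verdict.
The state is a dict: "clock": time; "joint_pos": joint angles; "qvel": joint speeds; "tau": joint torques, N m; "tool_pos": TCP position; "orientation": TCP orientation; "force": force on the tool from outside, world axes, zero at the start; "moment": the same for the moment, N m; "opening": finger opening in m.
Only numpy, scipy, OpenCV 4.12 (cv2) and the standard library are available. Lean on these libraries where they do the work, as an engineer would, in place of code of your own. Each camera call takes 0.05 s, during which the arm holds its last target. There are 200 camera calls.

## Task

The rotating craft caddy has been washed and its parts are lying about the counter: put it back together on its turntable foot from the bottom up, first the widest tray, then the middle-sized one, then the smallest, and the knob last. Each part must sit fully home and level on the pin of the one below and be let go, and the tumbler, dish, sharpener and punch must stay where they are.

Things in the scene. Friction and masses are not known exactly. Their poses are not given: they have to be found in the camera images.
- caddy_base: turntable foot, fixed to the counter: black foot 100 mm across with a grey platter 120 mm across that turns freely about the vertical. Platter's flat top is 22 mm above the origin; in its middle stands a pin 22 mm thick tapering to 12, 14 mm tall (top at 36 mm). Origin: centre of the foot's underside, on the counter, z up.
- large_tray: widest grey plastic tray, round, 136 mm across, rim 22 mm high, 6 radial dividers 18 mm high. Lift by its central column: 36 mm thick, flat shoulder 52 mm above the underside; on it a pin 22 mm thick tapering to 12, 14 mm tall (top at 66 mm). Socket in the underside, 27 mm wide, 18 mm deep, fits the pin of the part below. Origin: centre of underside, z up; yaw is of no matter. About 180 g.
- middle_tray: middle-sized grey plastic tray, round, 110 mm across, rim 22 mm high, 5 radial dividers 18 mm high. Lift by its central column: 36 mm thick, flat shoulder 52 mm above the underside; on it a pin 22 mm thick tapering to 12, 14 mm tall (top at 66 mm). Socket in the underside, 27 mm wide, 18 mm deep, fits the pin of the part below. Origin: centre of underside, z up; yaw is of no matter. About 140 g.
- small_tray: smallest grey plastic tray, round, 84 mm across, rim 22 mm high, 4 radial dividers 18 mm high. Lift by its central column: 36 mm thick, flat shoulder 52 mm above the underside; on it a pin 22 mm thick tapering to 12, 14 mm tall (top at 66 mm). Socket in the underside, 27 mm wide, 18 mm deep, fits the pin of the part below. Origin: centre of underside, z up; yaw is of no matter. About 100 g.
- knob: top knob of the caddy: grey plastic upright cylinder 36 mm in diameter with a domed top, 45 mm tall, straight-sided up to 32 mm, no tray; the same socket (27 mm wide, 18 mm deep) in its underside. About 50 g. Origin: centre of the underside, z up.
- tumbler: bystander: glass tumbler 72 mm across and 105 mm tall with wooden dowels standing in it, up to about 205 mm high. Loose; origin at the centre of its underside.
- dish: bystander: grey ceramic dish 100 mm across, 28 mm tall. Loose; origin at the centre of its underside.
- sharpener: bystander: yellow plastic pencil sharpener 28 x 18 x 15 mm. Loose; origin at the centre of its underside.
- punch: bystander: aluminium craft punch, base 85 x 45 mm, about 56 mm tall with its spring lever, loose; origin at the centre of its base's underside.
Not all that is in view belongs to the job. Leave any blue or purple look-alike of the large_tray alone.

How it is judged (in metres and radians):
On the way, in this order (a step that is already met when the one before it is completed fails the run):
1. widest tray onto the turntable foot, fully home (horizontal distance between large_tray and caddy_base below 0.006 m and z of large_tray in the frame of caddy_base between 0.019 and 0.025 m and angle between large_tray's own z axis and vertical below 0.06 rad), for 0.2 s.
2. middle-sized tray onto the widest, fully home (horizontal distance between middle_tray and large_tray below 0.006 m and z of middle_tray in the frame of large_tray between 0.049 and 0.055 m and angle between middle_tray's own z axis and vertical below 0.06 rad), for 0.2 s.
3. smallest tray onto the middle-sized, fully home (horizontal distance between small_tray and middle_tray below 0.006 m and z of small_tray in the frame of middle_tray between 0.049 and 0.055 m and angle between small_tray's own z axis and vertical below 0.06 rad), for 0.2 s.
4. knob onto the smallest tray, fully home (horizontal distance between knob and small_tray below 0.006 m and z of knob in the frame of small_tray between 0.049 and 0.055 m and angle between knob's own z axis and vertical below 0.06 rad), for 0.2 s.
At the end, for the whole second after the job is handed in: From the bottom up: turntable foot, widest, middle-sized and smallest tray, knob; each centred within 6 mm on the part below, seated to within 3 mm in height (22 mm above the foot's origin, then 52 mm per tray), level within 0.06 rad, and at rest (all of step 1 and all of step 2 and all of step 3 and all of step 4 and linear speed of each of large_tray, middle_tray, small_tray, knob below 0.02 m/s and angular speed of each of large_tray, middle_tray, small_tray, knob below 0.2 rad/s); the robot touches nothing.
It fails at once if the tumbler is pushed more than 20 mm or tipped over (distance of tumbler from where it was at the start of the episode above 0.02 m or angle between tumbler's own z axis and vertical above 0.4 rad).
It fails at once if the dish is pushed more than 20 mm or tipped over (distance of dish from where it was at the start of the episode above 0.02 m or angle between dish's own z axis and vertical above 0.4 rad).
It fails at once if the sharpener is pushed more than 20 mm or tipped over (distance of sharpener from where it was at the start of the episode above 0.02 m or angle between sharpener's own z axis and vertical above 0.4 rad).
It fails at once if the punch is pushed more than 20 mm or tipped over (distance of punch from where it was at the start of the episode above 0.02 m or angle between punch's own z axis and vertical above 0.4 rad).
It also fails if it takes over 128 s, if anything falls off the work surface, if the arm or the gripper's body presses on something with over 40 N, if the wrist force passes 120 N, or if a joint passes its speed limit or range.

## Working session

There is one attempt and no reset: what is moved stays moved. The work goes in short steps, Python scripts to look and compute and a tool call to move; the robot and the scene stay as the last step left them, time stands still between calls to the robot, and variables do not carry over. Pictures are saved under pics/ and viewed, on a budget of 14 in all, crops included, one or two more only if the job needs it, and the job is handed in when it is done.

Besides the shell and the picture viewer there is one more tool, called after "Call:" as name(argument=value, ...), one argument or row to a line, values as JSON. servo_tool: Moves the arm, as the interface text tells. Its arguments: {"type":"object","properties":{"deltas":{"type":"array","items":{"type":"array"}}},"required":["deltas"]}

```bash
mkdir -p pics; cat > h.py <<'E'
import numpy as np, cv2
from plant import ctrl
def snap(n,f=None):
    s=ctrl.snapshot(n)
    if f: cv2.imwrite('pics/'+f,s['image'][:,:,::-1])
    return s
def K(s):
    f=210/np.tan(np.radians(s['vertical_fov'])/2)
    return np.array([[f,0,s['cx']],[0,f,s['cy']],[0,0,1.]])
def R(s): return cv2.Rodrigues(np.array(s['rvec'],float))[0]
def back(s,u,v,z):
    r=R(s); t=np.array(s['tvec'],float).ravel()
    d=r.T@np.linalg.inv(K(s))@[u,v,1]; c=-r.T@t
    return c+d*(z-c[2])/d[2]
def proj(s,P):
    return cv2.projectPoints(np.array(P,float).reshape(-1,3),np.array(s['rvec'],float),np.array(s['tvec'],float),K(s),None)[0].reshape(-1,2)
E
python3 - <<'E'
from h import *
a=snap('top','top0.png');b=snap('side','side0.png')
for s in(a,b): print(s['vertical_fov'],s['cx'],s['cy'],(-R(s).T@np.array(s['tvec']).ravel()).round(3),R(s).round(2).tolist())
print(ctrl.get_obs())
E
```

```text
53.75744984229364 284.0116416496785 206.25331159375096 [0.401 0.078 1.115] [[0.03, -1.0, -0.01], [-0.99, -0.03, -0.12], [0.12, 0.01, -0.99]]
46.27118938868763 284.3860842838805 209.540801875838 [0.351 1.162 1.085] [[-0.99, -0.16, 0.01], [-0.12, 0.69, -0.71], [0.11, -0.7, -0.7]]
{'clock': 0.1, 'joint_pos': array([-4.87529038e+01,  2.05868694e+01,  6.38272249e-01, -1.64511132e-02,
       -7.01373006e+01, -1.65075662e+01]), 'qvel': array([-0.07608957, -0.07905048,  0.08885112,  0.12694592, -0.08958054,
        0.01204991]), 'tau': array([-1.32475521e-03, -5.84165275e+01,  2.93751973e+01,  7.01553002e+00,
        1.02152795e-02, -2.72342362e-05]), 'tool_pos': array([ 0.28226611, -0.61265207,  0.22571994]), 'orientation': array([  6.3021005 ,  89.91272064, 121.03602937]), 'force': array([ 0.69980939, -0.72238419,  0.02575603]), 'moment': array([-0.03532344, -0.00442686,  0.0107951 ]), 'opening': 0.08744456739986345}
```

View pics/top0.png

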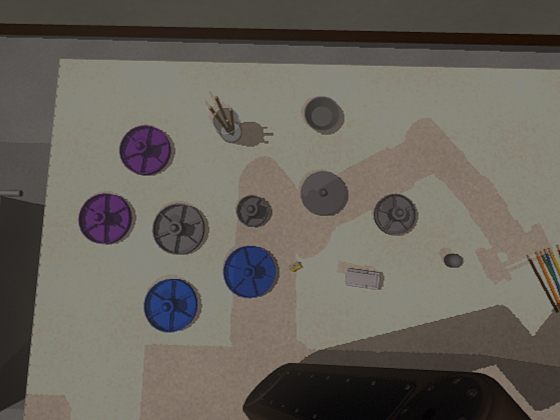

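View pics/side0.png

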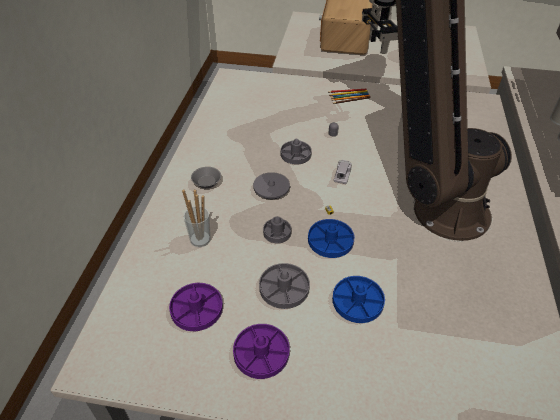

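Top view, look-alikes for the widest tray: purple (145,150), purple (105,218), blue (171,305), blue (250,272), and grey (180,229), which is the one I want. The grey trays are (396,214) middle and (253,210) small. The bare platter on its foot is at (324,193), the knob at (453,260) and the dish at (324,115). Next I'll fit silhouettes in both views and check with one crop.

```bash
cat > fit.py <<'E'
from h import *
from scipy.optimize import minimize
def circ(x,y,z,r):
    a=np.linspace(0,2*np.pi,60); return np.c_[x+r*np.cos(a),y+r*np.sin(a),np.full(60,z)]
# each part: list of convex pieces, each piece a list of (z,r)
def tray(r): return [[(0,r),(.022,r)],[(0,.018),(.052,.018)],[(.052,.011),(.066,.006)]]
M={'large':tray(.068),'middle':tray(.055),'small':tray(.042),'base':[[(0,.05),(.012,.05)],[(.014,.06),(.022,.06)],[(.022,.011),(.036,.006)]],
'knob':[[(0,.018),(.032,.018),(.040,.012),(.045,.004)]],'dish':[[(0,.035),(.028,.05)]]}
S=4
def render(s,m,x,y,win,z0=0):
    im=np.zeros((win[3]*S,win[2]*S),np.uint8)
    for pc in m:
        p=np.vstack([proj(s,circ(x,y,z+z0,r)) for z,r in pc])
        p=(p-win[:2]+.5)*S-.5
        cv2.fillConvexPoly(im,np.round(cv2.convexHull(p.astype(np.float32))*16).astype(np.int32),255,shift=4)
    return cv2.resize(im,(win[2],win[3]),interpolation=cv2.INTER_AREA)/255.
def fit(name,views,x,y,z0=0,thr=115):
    m=M[name]
    W=[]
    for s in views:
        u,v=proj(s,[x,y,.02+z0])[0]; win=(int(u)-45,int(v)-45,90,90)
        g=s['image'][win[1]:win[1]+90,win[0]:win[0]+90].max(2).astype(float)
        mask=np.clip((thr+25-g)/50,0,1)
        W.append((s,win,mask))
    def cost(p):
        c=0
        for s,win,k in W:
            r=render(s,m,p[0],p[1],win,z0); near=cv2.dilate(r,np.ones((9,9)))
            c+=(np.abs(r-k)*(near>0)).sum()/r.sum()
        return c
    best=minimize(cost,[x,y],method='Nelder-Mead',options=dict(initial_simplex=[[x,y],[x+.008,y],[x,y+.008]],xatol=2e-4,fatol=1e-5))
    return best.x,best.fun
E
python3 - <<'E'
from fit import *
a=snap('top');b=snap('side')
px={'large':(180,229,.03),'middle':(396,214,.03),'small':(253,210,.03),'base':(324,193,.022),'knob':(453,260,.03),'dish':(324,115,.02)}
im=a['image']
print('counter',im[60+60,400],'shadow',im[240,270],'tray',im[215,165],'plat',im[180,320],'knob',im[260,453])
for n,(u,v,z) in px.items():
    x,y,_=back(a,u,v,z)
    r=[fit(n,V,x,y) for V in ([a],[b],[a,b])]
    print(n,[(q.round(4).tolist(),round(c,3)) for q,c in r],np.hypot(*r[2][0]).round(3), np.degrees(np.arctan2(r[2][0][1],r[2][0][0])).round(1))
for n,(u,v,z) in dict(tumbler=(230,130,.05),sharp=(296,267,.01),punch=(364,277,.03),b1=(171,305,.03),b2=(250,272,.03),p1=(145,150,.03),p2=(105,218,.03)).items(): print(n,back(a,u,v,z).round(3))
c=im[170:300,120:480]; cv2.imwrite('pics/crop.png',cv2.resize(c,None,fx=2.2,fy=2.2,interpolation=cv2.INTER_CUBIC)[:,:,::-1])
E
```

```text
counter [136 136 123] shadow [129 117 104] tray [66 61 60] plat [84 77 77] knob [86 80 80]
large [([0.4707, 0.3731], np.float64(0.12)), ([0.4707, 0.3739], np.float64(0.141)), ([0.4708, 0.3738], np.float64(0.262))] 0.601 38.4
middle [([0.5248, -0.2022], np.float64(0.093)), ([0.5253, -0.2024], np.float64(0.09)), ([0.5251, -0.2022], np.float64(0.184))] 0.563 -21.1
small [([0.5247, 0.1803], np.float64(0.256)), ([0.524, 0.1798], np.float64(0.049)), ([0.5246, 0.1802], np.float64(0.309))] 0.555 19.0
base [([0.5766, -0.0086], np.float64(0.14)), ([0.5754, -0.0059], np.float64(0.11)), ([0.5761, -0.0071], np.float64(0.272))] 0.576 -0.7
knob [([0.4076, -0.3512], np.float64(0.232)), ([0.4075, -0.3533], np.float64(0.114)), ([0.4075, -0.3518], np.float64(0.369))] 0.538 -40.8
dish [([0.7917, -0.0038], np.float64(0.189)), ([0.7912, 0.0001], np.float64(0.213)), ([0.7918, -0.0025], np.float64(0.419))] 0.792 -0.2
tumbler [0.734 0.243 0.05 ]
sharp [0.378 0.059 0.01 ]
punch [ 0.358 -0.117  0.03 ]
b1 [0.273 0.378 0.03 ]
b2 [0.363 0.178 0.03 ]
p1 [0.679 0.474 0.03 ]
p2 [0.493 0.567 0.03 ]
```

View pics/crop.png

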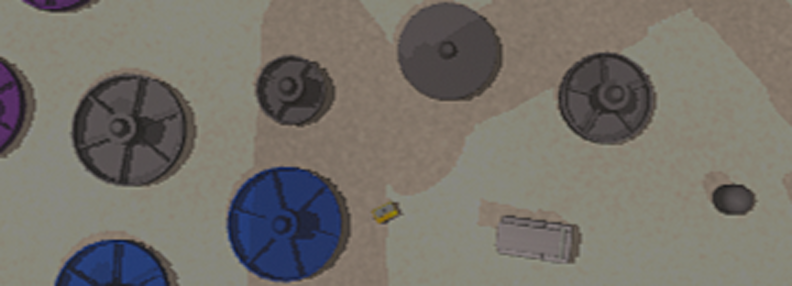

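The crop confirms a grey six-divider tray (the widest) at crop (130,130), a four-divider one at (290,90), a five-divider one at (605,98), and the platter pin at (448,49). The two views agree to about 1 mm, except for the base at 2.7 mm, so I'll check its pin on its own.

```bash
cat >> h.py <<'E'
from scipy.spatial.transform import Rotation as Ro
def go(*pts):
    o=ctrl.get_obs(); r=Ro.from_euler('xyz',o['orientation'],degrees=True).as_matrix(); p=np.array(o['tool_pos'])
    print('t',round(o['clock'],2),'pos',p.round(4),'open',round(o['opening'],4),'F',np.round(o['force'],1),'M',np.round(o['moment'],2))
    print('tool x',r[:,0].round(4),'jaw',r[:,2].round(3))
    # turn to exactly vertical
    print('level turn (deg, tool)',np.degrees(r.T@np.cross(r[:,0],[0,0,-1])).round(2))
    for q in pts:
        print(q,'from here cm',(r.T@(np.array(q)-p)*100).round(2)); 
E
python3 - <<'E'
from h import *
a=snap('top');b=snap('side')
print('pin',back(a,323.6,192.3,.036))
print([proj(s,[[.5761,-.0071,.036],[.5761,-.0071,.022]]).round(1).tolist() for s in (a,b)])
for n,s in(('top',a),('side',b)):   # dark pin blob centre
    u,v=proj(s,[.5761,-.0071,.03])[0]; w=s['image'][int(v)-8:int(v)+9,int(u)-8:int(u)+9].max(2)
    print(n,int(u)-8,int(v)-8); print(w)
go((.51,-.1,.2),(.471,.374,.2))
E
```

```text
pin [ 0.57569683 -0.00876476  0.036     ]
[[[323.0, 192.1], [322.5, 193.0]], [[271.2, 180.9], [271.2, 184.2]]]
top 314 184
[[84 84 83 83 83 84 84 84 84 84 85 83 78 72 74 74 74]
 [85 84 85 83 84 83 83 84 84 84 82 78 74 74 73 73 74]
 [85 83 85 83 83 84 84 84 83 78 72 73 73 74 75 74 74]
 [83 83 84 85 83 84 82 83 78 73 74 75 74 74 75 74 74]
 [84 84 84 85 83 83 76 70 70 66 65 71 74 75 75 73 73]
 [82 85 85 84 77 74 68 56 51 49 45 50 69 75 74 75 74]
 [73 78 85 79 75 72 62 61 66 70 66 50 56 72 76 73 74]
 [74 74 73 74 74 68 60 66 75 77 78 65 43 60 76 74 73]
 [75 74 75 75 73 64 61 69 76 76 78 65 42 56 74 75 75]
 [75 74 75 75 70 62 59 64 70 75 73 63 45 46 66 75 74]
 [75 75 74 75 76 67 59 57 59 59 56 45 40 62 76 74 74]
 [75 75 74 75 75 71 59 55 53 50 45 46 50 66 74 75 74]
 [75 74 75 75 76 76 72 61 54 53 55 66 78 76 75 75 73]
 [75 75 75 74 76 75 77 77 72 72 77 78 75 74 74 73 73]
 [75 74 76 76 74 75 74 75 75 75 75 76 74 74 74 75 74]
 [75 74 75 74 74 75 75 75 74 75 74 74 74 74 75 74 75]
 [75 75 74 75 75 75 75 75 74 74 75 75 75 75 75 74 74]]
side 263 174
[[ 91  95  91  89  91  89  89  90  90  90  91
[... 764 characters left out ...]
7  82  80  78  66  79  89  89  90  91  91]
 [104 103 104 103 103 102  90  83  86  83  91  90  89  91  91  90  90]
 [104 105 105 105 104 103  91  90  89  90  93  90  92  90  92  91  90]
 [103 106 104 105 103  93  91  90  90  89  91  89  89  90  90  89  92]
 [105 105 105 103  91  91  91  90  88  88  89  92  88  91  92  90  92]
 [105 102 103 105 102  90  89  90  90  91  90  89  89  89  91  91  92]]
t 0.3 pos [ 0.2824 -0.6129  0.2262] open 0.0879 F [-0.7 -0.5  0.2] M [-0.05  0.01 -0.  ]
tool x [-3.e-04  5.e-04 -1.e+00] jaw [-0.418  0.908  0.001]
level turn (deg, tool) [-0.    0.03 -0.  ]
(0.51, -0.1, 0.2) from here cm [  2.64 -42.13  37.06]
(0.471, 0.374, 0.2) from here cm [  2.66 -58.43  81.74]
```

Call:
servo_tool(
  deltas=[
    [[0, 0, 0], [1, -18, 16], 8.7],
    [[0, 0, 0], [1, -18, 16], 8.7],
    [[0, 0, 0], [1, -18, 16], 8.7],
    [[0, 0, 0], [1, -18, 16], 8.7],
    [[0, 0, 0], [1, -18, 16], 8.7],
  ],
)

```text
clock: 0.8
tool_pos: [0.3794, -0.3901, 0.2164]
orientation: [-46.7, 90.0, 68.1]
force: [0.3, -0.7, -0.1]
opening: 0.087
```

Call:
servo_tool(
  deltas=[
    [[0, 0, 0], [1, -18, 16], 8.7],
    [[0, 0, 0], [1, -18, 16], 8.7],
    [[0, 0, 0], [1, -18, 16], 8.7],
    [[0, 0, 0], [1, -18, 16], 8.7],
    [[0, 0, 0], [1, -18, 16], 8.7],
  ],
)

```text
clock: 1.3
tool_pos: [0.4765, -0.1672, 0.2068]
orientation: [-90.5, 89.9, 24.3]
force: [0.4, 0.3, 0.7]
opening: 0.0866
```

Call:
servo_tool(
  deltas=[
    [[0, 0, 0], [0.5, -8, 21], 8.7],
    [[0, 0, 0], [0.5, -8, 21], 8.7],
    [[0, 0, 0], [0.5, -8, 21], 8.7],
    [[0, 0, 0], [0.5, -8, 21], 8.7],
    [[0, 0, 0], [0.5, -8, 21], 8.7],
  ],
)

```text
clock: 1.8
tool_pos: [0.4606, 0.06, 0.2023]
orientation: [-83.3, 89.9, 31.6]
force: [0.1, 0.3, -0.3]
opening: 0.087
```

```bash
python3 - <<'E'
from h import *
go((.471,.374,.2),(.471,.374,.1))
E
```

```text
t 1.8 pos [0.4606 0.06   0.2023] open 0.087 F [ 0.1  0.3 -0.3] M [ 0.01 -0.05 -0.02]
tool x [ 0.0022  0.0013 -1.    ] jaw [-0.421  0.907  0.   ]
level turn (deg, tool) [-0.    0.02  0.14]
(0.471, 0.374, 0.2) from here cm [  0.27 -14.17  28.04]
(0.471, 0.374, 0.1) from here cm [ 10.27 -14.14  28.04]
```

Call:
servo_tool(
  deltas=[
    [[0, 0, 0], [0.3, -9.2, 18.2], 8.7],
    [[0, 0, 0], [0.3, -9.2, 18.2], 8.7],
    [[0, 0, 0], [0.3, -9.2, 18.2], 8.7],
    [[0, 0, 0], [0.3, -9.2, 18.2], 8.7],
    [[0, 0, 0], [0.3, -9.2, 18.2], 8.7],
  ],
)

```text
clock: 2.3
tool_pos: [0.4676, 0.2684, 0.1993]
orientation: [-82.7, 89.8, 32.4]
force: [-0.5, -0.2, 0.4]
opening: 0.087
```

Call:
servo_tool(
  deltas=[
    [[0, 0, 0], [5, -5, 9.9], 8.7],
    [[0, 0, 0], [6, -5, 9.9], 8.7],
    [[0, 0, 0], [7, -5, 9.9], 8.7],
    [[0, 0, 0], [7, -5, 9.9], 8.7],
    [[0, 0, 0], [7, -5, 9.9], 8.7],
  ],
)

```text
clock: 2.8
tool_pos: [0.4707, 0.3791, 0.1286]
orientation: [-122.3, 89.9, -7.1]
force: [0.2, -0.2, 0.2]
opening: 0.0873
```

```bash
python3 - <<'E'
from h import *
s=snap('wrist','w1.png'); print(proj(s,[[.471,.374,.066],[.471,.374,.052]]).round(1))
go((.471,.374,.1),(.471,.374,.026))
E
```

```text
[[276.8 230.1]
 [277.2 224. ]]
t 2.85 pos [0.4711 0.379  0.1296] open 0.0868 F [-0.1 -0.8  1.6] M [0.02 0.04 0.03]
tool x [ 0.0027  0.0013 -1.    ] jaw [-0.425  0.905 -0.   ]
level turn (deg, tool) [ 0.   -0.    0.17]
(0.471, 0.374, 0.1) from here cm [ 2.96  0.23 -0.45]
(0.471, 0.374, 0.026) from here cm [10.36  0.25 -0.45]
```

View pics/w1.png

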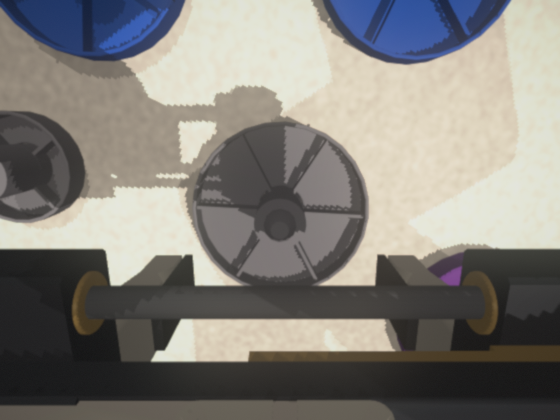

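The wrist view shows the grey six-divider tray between the fingers, with its pin top at about (280,226) against a prediction of (277,230), roughly 2 mm off. I'll descend and grip.

Call:
servo_tool(
  deltas=[
    [[0, 0, 0], [3, 0.25, -0.45], 6],
    [[0, 0, 0], [6, 0.25, -0.45], 6],
    [[0, 0, 0], [8, 0.25, -0.45], 6],
    [[0, 0, 0], [9.5, 0.25, -0.45], 6],
    [[0, 0, 0], [10.3, 0.25, -0.45], 6],
  ],
)

```text
clock: 3.35
tool_pos: [0.4713, 0.3729, 0.0268]
orientation: [-87.1, 89.8, 27.9]
force: [-0.2, -0.5, -0.2]
opening: 0.0606
```

Call:
servo_tool(
  deltas=[
    [[0, 0, 0], [0, 0, 0], 2],
    [[0, 0, 0], [0, 0, 0], 2],
    [[0, 0, 0], [0, 0, 0], 2],
    [[0, 0, 0], [0, 0, 0], 2],
    [[0, 0, 0], [0, 0, 0], 2],
  ],
)

```text
clock: 3.85
tool_pos: [0.4719, 0.3737, 0.028]
orientation: [-78.9, 89.7, 36.2]
force: [-0.2, 0.0, 6.6]
opening: 0.0351
```

```bash
python3 - <<'E'
from h import *
go((.471,.374,.026),(.471,.374,.14))
E
```

```text
t 3.85 pos [0.4719 0.3737 0.028 ] open 0.0351 F [-0.2  0.   6.6] M [-0.04  0.46 -0.09]
tool x [ 0.0043  0.0031 -1.    ] jaw [-0.424  0.906  0.001]
level turn (deg, tool) [0.   0.06 0.3 ]
(0.471, 0.374, 0.026) from here cm [0.2  0.07 0.07]
(0.471, 0.374, 0.14) from here cm [-1.12e+01  1.00e-02  8.00e-02]
```

Call:
servo_tool(
  deltas=[
    [[0, 0, 0], [-1, 0, 0], 2],
    [[0, 0, 0], [-3, 0, 0], 2],
    [[0, 0, 0], [-5, 0, 0], 2],
    [[0, 0, 0], [-7.5, 0, 0], 2],
    [[0, 0, 0], [-10, 0, 0], 2],
  ],
)

```text
clock: 4.35
tool_pos: [0.471, 0.3729, 0.1292]
orientation: [-80.5, 89.7, 34.5]
force: [-0.4, -0.1, -2.1]
opening: 0.0356
```

```bash
python3 - <<'E'
from fit import *
a=snap('top');b=snap('side')
go((.576,-.007,.14))
p=ctrl.get_obs()['tool_pos']
for d in(.024,.026,.028):
  for n,V in(('t',[a]),('s',[b])):
    q,c=fit('large',V,p[0],p[1],z0=p[2]-d); print(d,n,(q-p[:2]).round(4),round(c,3))
E
```

```text
t 4.45 pos [0.4728 0.3749 0.1323] open 0.0355 F [-0.5  0.5 -1.1] M [ 0.12 -0.09 -0.02]
tool x [ 0.0083  0.0077 -0.9999] jaw [-0.425  0.905  0.003]
level turn (deg, tool) [0.   0.2  0.62]
(0.576, -0.007, 0.14) from here cm [ -0.97   6.86 -38.95]
0.024 t [-0.0012 -0.0013] 0.289
0.024 s [-0.005   0.0138] 0.329
0.026 t [-0.0022 -0.0051] 0.287
0.026 s [-0.0042  0.0088] 0.331
0.028 t [-0.0021 -0.0051] 0.288
0.028 s [-0.005   0.0136] 0.33
```

Call:
servo_tool(
  deltas=[
    [[0, 0, 0], [-0.3, 0.5, -3], 2],
    [[0, 0, 0], [-0.5, 1.2, -7], 2],
    [[0, 0, 0], [-0.5, 2, -11.5], 2],
    [[0, 0, 0], [-0.5, 2.8, -16], 2],
    [[0, 0, 0], [-0.5, 3.5, -20], 2],
  ],
)

```text
clock: 4.95
tool_pos: [0.5255, 0.1767, 0.136]
orientation: [-70.2, 89.4, 44.9]
force: [0.5, 0.1, -2.1]
opening: 0.0356
```

Call:
servo_tool(
  deltas=[
    [[0, 0, 0], [0, 0.8, -4.5], 2],
    [[0, 0, 0], [0, 1.6, -9], 2],
    [[0, 0, 0], [0, 2.4, -13.5], 2],
    [[0, 0, 0], [0, 3, -17], 2],
    [[0, 0, 0], [0, 3.3, -18.6], 2],
  ],
)

```text
clock: 5.45
tool_pos: [0.5742, -0.0086, 0.1345]
orientation: [-65.9, 89.5, 49.1]
force: [0.2, 0.8, -1.1]
opening: 0.0353
```

Call:
servo_tool(
  deltas=[
    [[0, 0, 0], [0, 0, 0], 2],
    [[0, 0, 0], [0, 0, 0], 2],
  ],
)

```text
clock: 5.65
tool_pos: [0.5736, -0.0091, 0.134]
orientation: [-59.5, 89.5, 55.4]
force: [-0.0, 1.1, -2.0]
opening: 0.0357
```

```bash
python3 - <<'E'
from h import *
snap('side','s1.png')
go((.576,-.007,.1),(.576,-.007,.05))
E
```

```text
t 5.7 pos [ 0.5737 -0.0085  0.1342] open 0.0353 F [-0.3  0.2 -1.5] M [ 0.    0.02 -0.  ]
tool x [ 0.005   0.0069 -1.    ] jaw [-0.422  0.907  0.004]
level turn (deg, tool) [-0.    0.24  0.43]
(0.576, -0.007, 0.1) from here cm [ 3.42 -0.25  0.02]
(0.576, -0.007, 0.05) from here cm [ 8.42 -0.21 -0.  ]
```

View pics/s1.png

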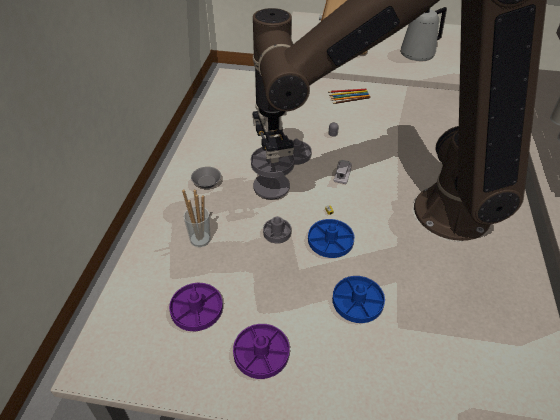

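The side view shows the widest tray held level above the platter at (271,187). Lowering.

Call:
servo_tool(
  deltas=[
    [[0, 0.24, 0.43], [2, -0.24, 0], 2],
    [[0, 0.24, 0.43], [4, -0.24, 0], 2],
    [[0, 0.24, 0.43], [5.5, -0.23, 0], 2],
    [[0, 0.24, 0.43], [6.5, -0.23, 0], 2],
    [[0, 0.24, 0.43], [7, -0.22, 0], 2],
  ],
)

```text
clock: 6.2
tool_pos: [0.5756, -0.0062, 0.0634]
orientation: [82.4, 89.9, -162.6]
force: [0.3, 0.1, -1.3]
opening: 0.0356
```

Call:
servo_tool(
  deltas=[
    [[0, 0, 0], [0.3, 0, 0], 2],
    [[0, 0, 0], [0.5, 0, 0], 2],
    [[0, 0, 0], [0.7, 0, 0], 2],
    [[0, 0, 0], [0.9, 0, 0], 2],
    [[0, 0, 0], [1.1, 0, 0], 2],
  ],
)

```text
clock: 6.7
tool_pos: [0.5757, -0.0062, 0.0526]
orientation: [84.4, 90.0, -160.6]
force: [-0.4, 0.2, -1.9]
opening: 0.0355
```

```bash
python3 - <<'E'
from h import *
go((.576,-.007,.05))
E
```

```text
t 6.7 pos [ 0.5757 -0.0062  0.0526] open 0.0355 F [-0.4  0.2 -1.9] M [ 0.04  0.02 -0.04]
tool x [-5.e-04 -2.e-04 -1.e+00] jaw [-0.423  0.906  0.   ]
level turn (deg, tool) [ 0.    0.   -0.03]
(0.576, -0.007, 0.05) from here cm [ 0.26  0.01 -0.08]
```

No contact force yet, so about 3 mm is left. I'll creep down.

Call:
servo_tool(
  deltas=[
    [[0, 0, 0], [0.1, 0, 0], 2],
    [[0, 0, 0], [0.2, 0, 0], 2],
    [[0, 0, 0], [0.27, 0, 0], 2],
    [[0, 0, 0], [0.32, 0, 0], 2],
    [[0, 0, 0], [0.35, 0, 0], 2],
  ],
)

```text
clock: 7.2
tool_pos: [0.5758, -0.0064, 0.0499]
orientation: [126.8, 90.0, -118.2]
force: [-3.7, -0.6, 9.4]
opening: 0.0353
```

```bash
python3 - <<'E'
from h import *
go((.576,-.007,.05))
E
```

```text
t 7.2 pos [ 0.5758 -0.0064  0.0499] open 0.0353 F [-3.7 -0.6  9.4] M [0.23 1.57 0.04]
tool x [-2.e-04 -4.e-04 -1.e+00] jaw [-0.423  0.906 -0.   ]
level turn (deg, tool) [-0.   -0.02 -0.02]
(0.576, -0.007, 0.05) from here cm [-0.01  0.01 -0.06]
```

Contact came at the expected seated height. I'll release, rise and move to the middle tray.

Call:
servo_tool(
  deltas=[
    [[0, 0, 0], [0, 0, 0], 6],
    [[0, 0, 0], [0, 0, 0], 6],
    [[0, 0, 0], [0, 0, 0], 6],
    [[0, 0, 0], [-2, 0, 0], 6],
    [[0, 0, 0], [-5, 0, 0], 6],
  ],
)

```text
clock: 7.7
tool_pos: [0.5745, -0.0067, 0.0987]
orientation: [83.5, 89.7, -161.5]
force: [0.6, -0.1, 0.4]
opening: 0.0595
```

Call:
servo_tool(
  deltas=[
    [[0, 0, 0], [-4, 0, 0], 6],
    [[0, 0, 0], [-8, 0, 0], 6],
  ],
)

```text
clock: 7.9
tool_pos: [0.5743, -0.0067, 0.1795]
orientation: [82.8, 89.7, -162.2]
force: [1.7, -0.1, -0.5]
opening: 0.0599
```

```bash
python3 - <<'E'
from h import *
go((.525,-.202,.15),(.525,-.202,.026))
E
```

```text
t 7.9 pos [ 0.5743 -0.0067  0.1795] open 0.0599 F [ 1.7 -0.1 -0.5] M [ 0.05 -0.24  0.01]
tool x [-0.0055 -0.0018 -1.    ] jaw [-0.423  0.906  0.001]
level turn (deg, tool) [ 0.    0.04 -0.33]
(0.525, -0.202, 0.15) from here cm [  3.02  12.71 -15.62]
(0.525, -0.202, 0.026) from here cm [ 15.42  12.64 -15.63]
```

Call:
servo_tool(
  deltas=[
    [[0, 0.04, -0.33], [3, 12.7, -15.6], 6],
    [[0, 0.04, -0.33], [3, 12.7, -15.6], 6],
    [[0, 0.04, -0.33], [3, 12.7, -15.6], 6],
    [[0, 0.04, -0.33], [3, 12.7, -15.6], 6],
    [[0, 0.04, -0.33], [5, 12.7, -15.6], 6],
  ],
)

```text
clock: 8.4
tool_pos: [0.5244, -0.2061, 0.1313]
orientation: [-133.5, 89.8, -18.7]
force: [1.5, 0.7, -0.5]
opening: 0.0604
```

```bash
python3 - <<'E'
from fit import *
a=snap('top','t2.png');b=snap('side')
for n,V in(('t',[a]),('s',[b])): print('large',n,fit('large',V,.576,-.007,z0=.022))
go((.525,-.202,.1),(.525,-.202,.026))
w=snap('wrist');print(proj(w,[.525,-.202,.066]))
cv2.imwrite('pics/m2.png',np.hstack([cv2.resize(b['image'][120:230,210:350],(560,440)),cv2.resize(w['image'][60:340,150:410],(240,260))[:260].repeat(1,0) if 0 else cv2.copyMakeBorder(cv2.resize(w['image'][60:340,140:420],(240,240)),0,200,0,0,0)])[:,:,::-1])
E
```

```text
large t (array([ 0.57610992, -0.00769958]), np.float64(0.30894340281313176))
large s (array([ 0.57421696, -0.00388523]), np.float64(0.10322869349364225))
t 8.5 pos [ 0.5227 -0.2031  0.1278] open 0.0602 F [-0.5  1.3 -0.8] M [ 0.02  0.04 -0.01]
tool x [-4.1e-03  8.0e-04 -1.0e+00] jaw [-0.42   0.908  0.003]
level turn (deg, tool) [ 0.    0.14 -0.2 ]
(0.525, -0.202, 0.1) from here cm [ 2.78 -0.27 -0.01]
(0.525, -0.202, 0.026) from here cm [10.18 -0.29 -0.02]
[[283.77335379 237.44938443]]
```

View pics/m2.png

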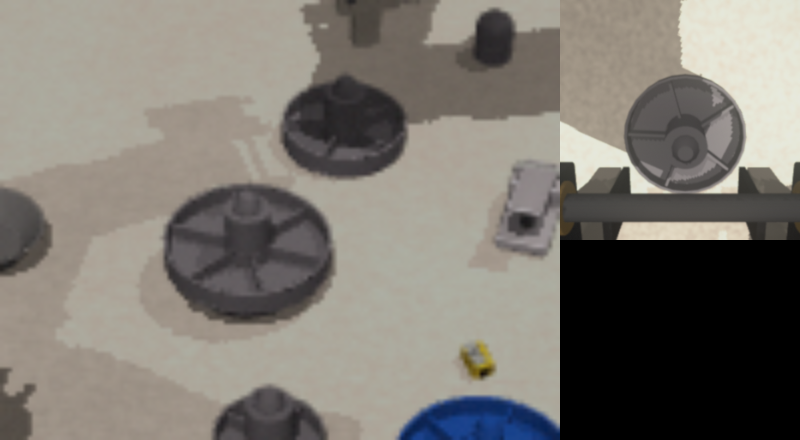

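The side view shows the widest tray level on the platter, and its fit is within 2 mm of the foot. The wrist view puts the middle tray's pin at (286,235) against a prediction of (284,237). Gripping the middle tray.

Call:
servo_tool(
  deltas=[
    [[0, 0.1, -0.2], [3, -0.25, 0], 6],
    [[0, 0.1, -0.2], [6, -0.25, 0], 6],
    [[0, 0.1, -0.2], [8, -0.25, 0], 6],
    [[0, 0.1, -0.2], [9.5, -0.25, 0], 6],
    [[0, 0.1, -0.2], [10.1, -0.25, 0], 6],
  ],
)

```text
clock: 9.05
tool_pos: [0.5262, -0.2, 0.0275]
orientation: [-41.6, 90.0, 73.4]
force: [0.4, -0.4, 0.1]
opening: 0.06
```

Call:
servo_tool(
  deltas=[
    [[0, 0, 0], [0, 0, 0], 2],
    [[0, 0, 0], [0, 0, 0], 2],
    [[0, 0, 0], [0, 0, 0], 2],
    [[0, 0, 0], [0, 0, 0], 2],
    [[0, 0, 0], [0, 0, 0], 2],
  ],
)

```text
clock: 9.55
tool_pos: [0.5269, -0.1999, 0.0285]
orientation: [-112.8, 89.9, 2.3]
force: [-1.8, 1.9, 5.8]
opening: 0.0355
```

```bash
python3 - <<'E'
from h import *
go((.525,-.202,.026))
E
```

```text
t 9.55 pos [ 0.5269 -0.1999  0.0285] open 0.0355 F [-1.8  1.9  5.8] M [1.02 0.22 0.05]
tool x [ 1.8e-03  1.0e-04 -1.0e+00] jaw [-0.423  0.906 -0.001]
level turn (deg, tool) [ 0.   -0.04  0.1 ]
(0.525, -0.202, 0.026) from here cm [ 0.25  0.26 -0.11]
```

Call:
servo_tool(
  deltas=[
    [[0, 0, 0], [-1, 0, 0], 2],
    [[0, 0, 0], [-4, 0, 0], 2],
    [[0, 0, 0], [-7.5, 0, 0], 2],
    [[0, 0, 0], [-10.5, 0, 0], 2],
    [[0, 0, 0], [-13, 0, 0], 2],
  ],
)

```text
clock: 10.05
tool_pos: [0.5266, -0.2001, 0.161]
orientation: [-116.6, 89.8, -1.6]
force: [0.9, 0.4, -2.4]
opening: 0.0354
```

```bash
python3 - <<'E'
from h import *
go((.5775,-.006,.16))
E
```

```text
t 10.05 pos [ 0.5266 -0.2001  0.161 ] open 0.0354 F [ 0.9  0.4 -2.4] M [-0.01 -0.19 -0.02]
tool x [ 3.2e-03 -1.0e-04 -1.0e+00] jaw [-0.423  0.906 -0.001]
level turn (deg, tool) [-0.   -0.08  0.16]
(0.5775, -0.006, 0.16) from here cm [  0.12 -12.82  15.44]
```

Call:
servo_tool(
  deltas=[
    [[0, -0.1, 0.15], [0, -2, 2.4], 2],
    [[0, -0.1, 0.15], [0, -5, 6], 2],
    [[0, -0.1, 0.15], [0, -8, 9.7], 2],
    [[0, -0.1, 0.15], [0, -11, 13.3], 2],
    [[0, -0.1, 0.15], [0, -12.8, 15.4], 2],
  ],
)

```text
clock: 10.55
tool_pos: [0.5778, -0.0039, 0.1619]
orientation: [-65.8, 89.9, 49.3]
force: [-0.6, 0.2, -1.9]
opening: 0.0352
```

Call:
servo_tool(
  deltas=[
    [[0, 0, 0], [0, 0, 0], 2],
    [[0, 0, 0], [0, 0, 0], 2],
  ],
)

```text
clock: 10.75
tool_pos: [0.5775, -0.0032, 0.1621]
orientation: [-44.9, 90.0, 70.3]
force: [-1.4, -0.5, -2.4]
opening: 0.0355
```

```bash
python3 - <<'E'
from h import *
go((.5775,-.006,.115),(.5775,-.006,.1025))
E
```

```text
t 10.75 pos [ 0.5775 -0.0032  0.1621] open 0.0355 F [-1.4 -0.5 -2.4] M [-0.1   0.06  0.06]
tool x [ 3.e-04  7.e-04 -1.e+00] jaw [-0.425  0.905  0.001]
level turn (deg, tool) [0.   0.03 0.03]
(0.5775, -0.006, 0.115) from here cm [ 4.71  0.12 -0.26]
(0.5775, -0.006, 0.1025) from here cm [ 5.96  0.12 -0.26]
```

Call:
servo_tool(
  deltas=[
    [[0, 0, 0], [1.5, 0.12, -0.26], 2],
    [[0, 0, 0], [3, 0.12, -0.26], 2],
    [[0, 0, 0], [4, 0.12, -0.26], 2],
    [[0, 0, 0], [4.6, 0.12, -0.26], 2],
    [[0, 0, 0], [5, 0.12, -0.26], 2],
  ],
)

```text
clock: 11.25
tool_pos: [0.5774, -0.0067, 0.1119]
orientation: [-13.0, 90.0, 102.1]
force: [0.3, 0.0, -1.5]
opening: 0.0353
```

Call:
servo_tool(
  deltas=[
    [[0, 0, 0], [0.2, 0, 0], 2],
    [[0, 0, 0], [0.4, 0, 0], 2],
    [[0, 0, 0], [0.6, 0, 0], 2],
    [[0, 0, 0], [0.75, 0, 0], 2],
    [[0, 0, 0], [0.85, 0, 0], 2],
  ],
)

```text
clock: 11.75
tool_pos: [0.5774, -0.0067, 0.1034]
orientation: [-28.6, 90.0, 86.6]
force: [0.5, -0.0, -2.0]
opening: 0.0352
```

```bash
python3 - <<'E'
from h import *
go((.5775,-.006,.1025))
E
```

```text
t 11.75 pos [ 0.5774 -0.0067  0.1034] open 0.0352 F [ 0.5 -0.  -2. ] M [ 0.06 -0.    0.03]
tool x [ 0.e+00  5.e-04 -1.e+00] jaw [-0.425  0.905  0.   ]
level turn (deg, tool) [0.   0.02 0.01]
(0.5775, -0.006, 0.1025) from here cm [ 0.09 -0.04  0.06]
```

Call:
servo_tool(
  deltas=[
    [[0, 0, 0], [0.07, 0, 0], 2],
    [[0, 0, 0], [0.13, 0, 0], 2],
    [[0, 0, 0], [0.18, 0, 0], 2],
    [[0, 0, 0], [0.18, 0, 0], 2],
  ],
)

```text
clock: 12.15
tool_pos: [0.5776, -0.0066, 0.1025]
orientation: [-80.5, 89.9, 34.6]
force: [-2.3, 0.6, 5.6]
opening: 0.0355
```

```bash
python3 - <<'E'
from h import *
go((.5775,-.006,.1025))
E
```

```text
t 12.15 pos [ 0.5776 -0.0066  0.1025] open 0.0355 F [-2.3  0.6  5.6] M [ 0.31  1.17 -0.05]
tool x [ 7.e-04  5.e-04 -1.e+00] jaw [-0.425  0.905  0.   ]
level turn (deg, tool) [0.   0.01 0.05]
(0.5775, -0.006, 0.1025) from here cm [ 0.   -0.02  0.05]
```

Contact again at the expected height. I'll release, rise and head for the small tray.

Call:
servo_tool(
  deltas=[
    [[0, 0, 0], [0, 0, 0], 6],
    [[0, 0, 0], [0, 0, 0], 6],
    [[0, 0, 0], [0, 0, 0], 6],
    [[0, 0, 0], [-2, 0, 0], 6],
    [[0, 0, 0], [-5, 0, 0], 6],
  ],
)

```text
clock: 12.65
tool_pos: [0.5763, -0.0069, 0.1512]
orientation: [73.0, 89.8, -171.9]
force: [-0.5, -0.4, 0.4]
opening: 0.0594
```

Call:
servo_tool(
  deltas=[
    [[0, 0, 0], [-3, 0, 0], 6],
    [[0, 0, 0], [-5, 0, 0], 6],
  ],
)

```text
clock: 12.85
tool_pos: [0.577, -0.0069, 0.2032]
orientation: [78.2, 89.9, -166.6]
force: [-0.4, 0.1, 0.5]
opening: 0.0601
```

```bash
python3 - <<'E'
from h import *
go((.5246,.1802,.19),(.5246,.1802,.14))
E
```

```text
t 12.85 pos [ 0.577  -0.0069  0.2032] open 0.0601 F [-0.4  0.1  0.5] M [-0.02 -0.07  0.01]
tool x [-1.6e-03 -4.0e-04 -1.0e+00] jaw [-0.425  0.905  0.   ]
level turn (deg, tool) [ 0.    0.02 -0.09]
(0.5246, 0.1802, 0.19) from here cm [ 1.32 -3.21 19.16]
(0.5246, 0.1802, 0.14) from here cm [ 6.32 -3.22 19.16]
```

Call:
servo_tool(
  deltas=[
    [[0, 0, -0.1], [0.5, -0.8, 5], 6],
    [[0, 0, -0.1], [1, -1.6, 10], 6],
    [[0, 0, -0.1], [3, -2.4, 15], 6],
    [[0, 0, -0.1], [6.3, -3.2, 19.2], 6],
    [[0, 0, -0.1], [6.3, -3.2, 19.2], 6],
  ],
)

```text
clock: 13.35
tool_pos: [0.522, 0.183, 0.1374]
orientation: [80.1, 89.8, -164.6]
force: [-0.3, -0.5, -0.3]
opening: 0.0599
```

```bash
python3 - <<'E'
from fit import *
a=snap('top');b=snap('side')
for n,V in(('t',[a]),('s',[b])): print('middle',n,fit('middle',V,.576,-.007,z0=.074))
go((.5246,.1802,.1),(.5246,.1802,.026))
w=snap('wrist');print(proj(w,[.5246,.1802,.066]))
cv2.imwrite('pics/m3.png',np.hstack([cv2.resize(b['image'][100:240,210:350],(440,440)),cv2.resize(w['image'][:,80:500],(440,440))[:, :360]])[:,:,::-1])
E
```

```text
middle t (array([0.57525052, 0.00482516]), np.float64(0.3473348991779316))
middle s (array([0.57599929, 0.00098775]), np.float64(0.6322109287755759))
t 13.45 pos [0.5233 0.1814 0.139 ] open 0.0601 F [-0.4 -0.2 -0.3] M [-0.04  0.01  0.03]
tool x [-0.002  -0.0012 -1.    ] jaw [-0.427  0.904 -0.   ]
level turn (deg, tool) [-0.   -0.01 -0.13]
(0.5246, 0.1802, 0.1) from here cm [ 3.9  -0.07 -0.16]
(0.5246, 0.1802, 0.026) from here cm [11.3  -0.09 -0.16]
[[281.68048392 229.42786601]]
```

View pics/m3.png

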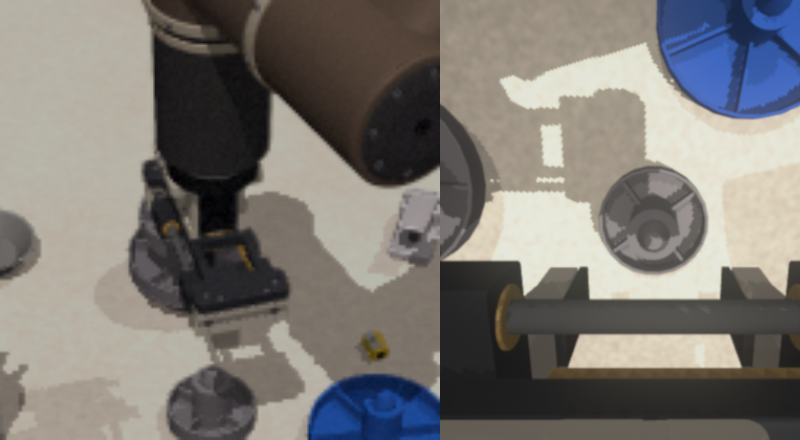

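The wrist view shows the four-divider small tray with its pin at (283,225), against a prediction of (282,229). The stack is hidden by the arm in the side view, but the contact height matched full seating. Gripping the small tray.

Call:
servo_tool(
  deltas=[
    [[0, 0, -0.1], [3.5, -0.1, -0.16], 6],
    [[0, 0, -0.1], [7, -0.1, -0.16], 6],
    [[0, 0, -0.1], [9, -0.1, -0.16], 6],
    [[0, 0, -0.1], [10.4, -0.1, -0.16], 6],
    [[0, 0, -0.1], [11.2, -0.1, -0.16], 6],
  ],
)

```text
clock: 14.0
tool_pos: [0.5263, 0.1783, 0.0276]
orientation: [-124.4, 90.0, -9.3]
force: [0.3, 0.4, -0.6]
opening: 0.0602
```

Call:
servo_tool(
  deltas=[
    [[0, 0, 0], [0, 0, 0], 2],
    [[0, 0, 0], [0, 0, 0], 2],
    [[0, 0, 0], [0, 0, 0], 2],
    [[0, 0, 0], [0, 0, 0], 2],
    [[0, 0, 0], [0, 0, 0], 2],
  ],
)

```text
clock: 14.5
tool_pos: [0.527, 0.1787, 0.0286]
orientation: [-97.3, 89.9, 17.9]
force: [0.4, -0.6, 6.0]
opening: 0.0352
```

```bash
python3 - <<'E'
from h import *
go((.5246,.1802,.026))
E
```

```text
t 14.5 pos [0.527  0.1787 0.0286] open 0.0352 F [ 0.4 -0.6  6. ] M [-0.2   0.1  -0.08]
tool x [ 2.4e-03  8.0e-04 -1.0e+00] jaw [-0.425  0.905 -0.   ]
level turn (deg, tool) [ 0.   -0.02  0.14]
(0.5246, 0.1802, 0.026) from here cm [0.26 0.15 0.24]
```

Call:
servo_tool(
  deltas=[
    [[0, 0, 0], [-1, 0, 0], 2],
    [[0, 0, 0], [-5, 0, 0], 2],
    [[0, 0, 0], [-9.5, 0, 0], 2],
    [[0, 0, 0], [-14, 0, 0], 2],
    [[0, 0, 0], [-18, 0, 0], 2],
  ],
)

```text
clock: 15.0
tool_pos: [0.5263, 0.1784, 0.2118]
orientation: [-91.5, 89.8, 23.7]
force: [0.2, 0.9, -0.9]
opening: 0.0354
```

```bash
python3 - <<'E'
from h import *
go((.576,-.006,.21))
b=snap('side');t=snap('top')
cv2.imwrite('pics/m4.png',np.hstack([cv2.resize(b['image'][100:240,210:350],(400,400)),cv2.resize(t['image'][130:250,264:384],(400,400))])[:,:,::-1])
E
```

```text
t 15.0 pos [0.5263 0.1784 0.2118] open 0.0354 F [ 0.2  0.9 -0.9] M [ 0.16 -0.14  0.  ]
tool x [ 0.0036  0.0016 -1.    ] jaw [-0.426  0.905 -0.   ]
level turn (deg, tool) [ 0.   -0.01  0.22]
(0.576, -0.006, 0.21) from here cm [  0.17   3.36 -18.8 ]
```

View pics/m4.png

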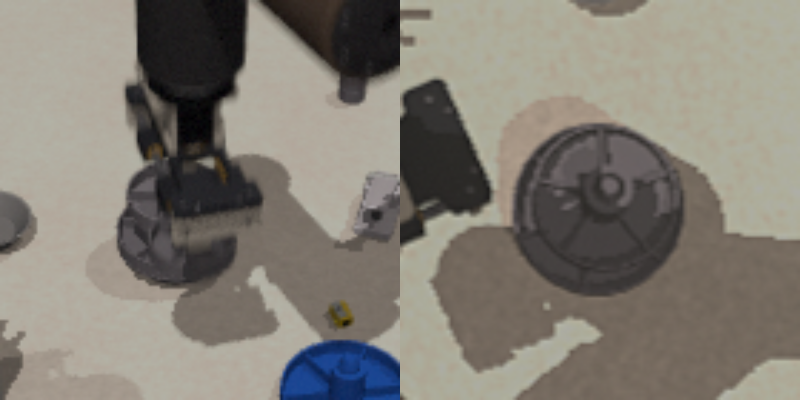

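The middle tray sits concentric on the stack in the top view, with its pin at crop (607,187), which is pixel (326.1,186.1). I'll check that against the expected position.

```bash
python3 - <<'E'
from h import *
t=snap('top')
print(back(t,326.1,186.1,.14), proj(t,[[.576,-.007,.14],[.576,-.007,.13]]))
go((.577,-.006,.21))
E
```

```text
[ 0.57395463 -0.00607165  0.14      ] [[326.50314863 185.26454547]
 [326.12759205 185.99045678]]
t 15.15 pos [0.5277 0.1794 0.2125] open 0.0351 F [-0.9  0.1 -1.4] M [ 0.02  0.02 -0.  ]
tool x [ 0.0078  0.0047 -1.    ] jaw [-0.426  0.905  0.001]
level turn (deg, tool) [0.   0.05 0.52]
(0.577, -0.006, 0.21) from here cm [  0.2    3.43 -18.88]
```

Call:
servo_tool(
  deltas=[
    [[0, 0, 0.2], [0, 0.5, -3], 2],
    [[0, 0, 0.2], [0, 1.3, -7.5], 2],
    [[0, 0, 0.2], [0, 2.2, -12], 2],
    [[0, 0, 0.2], [0, 3, -16.5], 2],
    [[0, 0, 0.2], [0, 3.3, -18.8], 2],
  ],
)

```text
clock: 15.65
tool_pos: [0.5772, -0.0076, 0.2109]
orientation: [-65.9, 89.8, 49.2]
force: [0.5, 0.1, -0.7]
opening: 0.0354
```

Call:
servo_tool(
  deltas=[
    [[0, 0, 0], [0, 0, 0], 2],
    [[0, 0, 0], [0, 0, 0], 2],
  ],
)

```text
clock: 15.85
tool_pos: [0.5762, -0.0084, 0.2097]
orientation: [-19.3, 89.9, 95.7]
force: [0.2, -0.1, -1.6]
opening: 0.0356
```

```bash
python3 - <<'E'
from h import *
go((.577,-.006,.165),(.577,-.006,.1545))
E
```

```text
t 15.85 pos [ 0.5762 -0.0084  0.2097] open 0.0356 F [ 0.2 -0.1 -1.6] M [ 0.07  0.02 -0.01]
tool x [-2.0e-04  2.3e-03 -1.0e+00] jaw [-0.423  0.906  0.002]
level turn (deg, tool) [0.   0.13 0.04]
(0.577, -0.006, 0.165) from here cm [ 4.47 -0.17  0.18]
(0.577, -0.006, 0.1545) from here cm [ 5.52 -0.17  0.18]
```

Call:
servo_tool(
  deltas=[
    [[0, 0.1, 0], [1.5, -0.13, 0.18], 2],
    [[0, 0.1, 0], [3, -0.13, 0.18], 2],
    [[0, 0.1, 0], [4, -0.13, 0.18], 2],
    [[0, 0.1, 0], [4.5, -0.13, 0.18], 2],
    [[0, 0.1, 0], [4.8, -0.13, 0.18], 2],
  ],
)

```text
clock: 16.35
tool_pos: [0.5765, -0.0056, 0.1613]
orientation: [-24.6, 90.0, 90.4]
force: [-0.6, -0.2, -1.0]
opening: 0.0356
```

Call:
servo_tool(
  deltas=[
    [[0, 0, 0], [0.2, 0, 0], 2],
    [[0, 0, 0], [0.35, 0, 0], 2],
    [[0, 0, 0], [0.5, 0, 0], 2],
    [[0, 0, 0], [0.6, 0, 0], 2],
    [[0, 0, 0], [0.6, 0, 0], 2],
  ],
)

```text
clock: 16.85
tool_pos: [0.5765, -0.0057, 0.1554]
orientation: [-31.1, 90.0, 84.0]
force: [0.4, -0.3, -0.6]
opening: 0.0355
```

```bash
python3 - <<'E'
from h import *
go((.577,-.006,.1545))
E
```

```text
t 16.85 pos [ 0.5765 -0.0057  0.1554] open 0.0355 F [ 0.4 -0.3 -0.6] M [0.01 0.05 0.06]
tool x [ 1.e-04  5.e-04 -1.e+00] jaw [-0.423  0.906  0.   ]
level turn (deg, tool) [0.   0.03 0.02]
(0.577, -0.006, 0.1545) from here cm [ 0.09 -0.03 -0.05]
```

Call:
servo_tool(
  deltas=[
    [[0, 0, 0], [0.07, 0, 0], 2],
    [[0, 0, 0], [0.13, 0, 0], 2],
    [[0, 0, 0], [0.18, 0, 0], 2],
    [[0, 0, 0], [0.18, 0, 0], 2],
  ],
)

```text
clock: 17.25
tool_pos: [0.577, -0.0056, 0.1546]
orientation: [-94.3, 89.9, 20.7]
force: [-2.2, 0.6, 5.8]
opening: 0.0354
```

```bash
python3 - <<'E'
from h import *
go((.577,-.006,.1545))
E
```

```text
t 17.25 pos [ 0.577  -0.0056  0.1546] open 0.0354 F [-2.2  0.6  5.8] M [ 0.2   0.78 -0.03]
tool x [ 1.5e-03  6.0e-04 -1.0e+00] jaw [-0.424  0.906 -0.   ]
level turn (deg, tool) [-0.   -0.01  0.09]
(0.577, -0.006, 0.1545) from here cm [ 0.01  0.01 -0.03]
```

Home at the expected height. I'll release, then go to the knob at (0.4075,-0.352).

Call:
servo_tool(
  deltas=[
    [[0, 0, 0], [0, 0, 0], 6],
    [[0, 0, 0], [0, 0, 0], 6],
    [[0, 0, 0], [0, 0, 0], 6],
    [[0, 0, 0], [-2, 0, 0], 6],
    [[0, 0, 0], [-5, 0, 0], 6],
  ],
)

```text
clock: 17.75
tool_pos: [0.5756, -0.0059, 0.2032]
orientation: [72.5, 89.8, -172.5]
force: [0.4, 0.8, 0.7]
opening: 0.0599
```

Call:
servo_tool(
  deltas=[
    [[0, 0, 0], [-3, 0, 0], 6],
    [[0, 0, 0], [-5, 0, 0], 6],
  ],
)

```text
clock: 17.95
tool_pos: [0.5762, -0.0059, 0.2551]
orientation: [76.8, 89.9, -168.2]
force: [0.8, 0.7, 0.4]
opening: 0.0601
```

```bash
python3 - <<'E'
from h import *
go((.4075,-.352,.25),(.4075,-.352,.12))
E
```

```text
t 17.95 pos [ 0.5762 -0.0059  0.2551] open 0.0601 F [0.8 0.7 0.4] M [ 0.07 -0.09  0.04]
tool x [-1.4e-03 -3.0e-04 -1.0e+00] jaw [-0.423  0.906  0.   ]
level turn (deg, tool) [-0.    0.02 -0.08]
(0.4075, -0.352, 0.25) from here cm [  0.54  29.94 -24.21]
(0.4075, -0.352, 0.12) from here cm [ 13.54  29.92 -24.21]
```

Call:
servo_tool(
  deltas=[
    [[0, 0, -0.1], [0, 19, -15.4], 6],
    [[0, 0, -0.1], [0, 19, -15.4], 6],
    [[0, 0, -0.1], [0, 19, -15.4], 6],
    [[0, 0, -0.1], [0, 19, -15.4], 6],
    [[0, 0, -0.1], [0, 19, -15.4], 6],
  ],
)

```text
clock: 18.45
tool_pos: [0.4679, -0.2276, 0.2554]
orientation: [-77.0, 90.0, 38.1]
force: [0.6, -1.0, 0.7]
opening: 0.0599
```

Call:
servo_tool(
  deltas=[
    [[0, 0, 0], [4, 3.5, -2.8], 6],
    [[0, 0, 0], [7, 7, -5.6], 6],
    [[0, 0, 0], [11, 10.9, -8.8], 6],
    [[0, 0, 0], [13.5, 10.9, -8.8], 6],
    [[0, 0, 0], [13.5, 10.9, -8.8], 6],
  ],
)

```text
clock: 18.95
tool_pos: [0.4016, -0.3536, 0.1147]
orientation: [33.2, 89.5, 148.0]
force: [-1.0, -0.1, -0.5]
opening: 0.0597
```

```bash
python3 - <<'E'
from fit import *
b=snap('side');t=snap('top');w=snap('wrist')
print(proj(w,[.4075,-.352,.045]),proj(t,[.576,-.007,.192]),proj(b,[.576,-.007,.192]))
go((.4075,-.352,.006))
cv2.imwrite('pics/m5.png',np.hstack([cv2.resize(b['image'][100:240,210:350],(260,260)),cv2.resize(t['image'][130:250,264:384],(260,260)),cv2.resize(w['image'][80:340,150:410],(260,260))])[:,:,::-1])
E
```

```text
[[285.15409576 230.98562588]] [[328.58433103 181.24183915]] [[270.80733314 141.84610045]]
t 19.1 pos [ 0.4071 -0.3537  0.1209] open 0.0601 F [0.5 0.7 0.6] M [-0.04 -0.06 -0.01]
tool x [ 7.e-04 -2.e-04 -1.e+00] jaw [-0.423  0.906 -0.   ]
level turn (deg, tool) [ 0.   -0.03  0.03]
(0.4075, -0.352, 0.006) from here cm [11.49 -0.1   0.14]
```

View pics/m5.png

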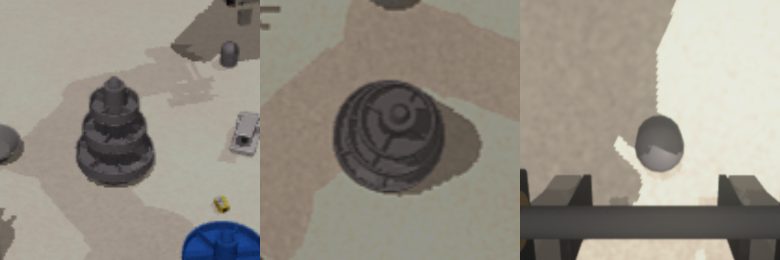

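All three trays are stacked upright. The top pin is at (328.6,182.2) against a prediction of (328.6,181.2), so it is on the axis. The knob is between the fingers. Gripping it.

Call:
servo_tool(
  deltas=[
    [[0, 0, 0], [3.5, -0.1, 0.14], 6],
    [[0, 0, 0], [7, -0.1, 0.14], 6],
    [[0, 0, 0], [9, -0.1, 0.14], 6],
    [[0, 0, 0], [10.5, -0.1, 0.14], 6],
    [[0, 0, 0], [11.3, -0.1, 0.14], 6],
  ],
)

```text
clock: 19.6
tool_pos: [0.409, -0.3515, 0.0084]
orientation: [-138.3, 89.9, -23.2]
force: [-0.6, 0.3, 0.9]
opening: 0.0597
```

Call:
servo_tool(
  deltas=[
    [[0, 0, 0], [0, 0, 0], 2],
    [[0, 0, 0], [0, 0, 0], 2],
    [[0, 0, 0], [0, 0, 0], 2],
    [[0, 0, 0], [0, 0, 0], 2],
    [[0, 0, 0], [0, 0, 0], 2],
  ],
)

```text
clock: 20.1
tool_pos: [0.4098, -0.3517, 0.0095]
orientation: [-137.5, 89.8, -22.3]
force: [-0.3, 3.6, 7.2]
opening: 0.0354
```

```bash
python3 - <<'E'
from h import *
go((.4075,-.352,.006))
E
```

```text
t 20.1 pos [ 0.4098 -0.3517  0.0095] open 0.0354 F [-0.3  3.6  7.2] M [ 1.12 -0.02  0.02]
tool x [ 0.0039 -0.0016 -1.    ] jaw [-0.425  0.905 -0.003]
level turn (deg, tool) [-0.   -0.18  0.16]
(0.4075, -0.352, 0.006) from here cm [0.35 0.22 0.08]
```

Call:
servo_tool(
  deltas=[
    [[0, 0, 0], [-1, 0, 0], 2],
    [[0, 0, 0], [-5, 0, 0], 2],
    [[0, 0, 0], [-10, 0, 0], 2],
    [[0, 0, 0], [-15, 0, 0], 2],
    [[0, 0, 0], [-20, 0, 0], 2],
  ],
)

```text
clock: 20.6
tool_pos: [0.4084, -0.3513, 0.2125]
orientation: [-138.3, 89.7, -23.1]
force: [3.0, -1.1, -1.1]
opening: 0.0354
```

Call:
servo_tool(
  deltas=[
    [[0, 0, 0], [-2, 0, 0], 2],
    [[0, 0, 0], [-2.5, 0, 0], 2],
  ],
)

```text
clock: 20.8
tool_pos: [0.4093, -0.3521, 0.2424]
orientation: [-140.1, 89.3, -25.0]
force: [0.8, -0.0, -1.3]
opening: 0.0353
```

```bash
python3 - <<'E'
from h import *
go((.5755,-.0065,.23))
E
```

```text
t 20.8 pos [ 0.4093 -0.3521  0.2424] open 0.0353 F [ 0.8 -0.  -1.3] M [ 0.03  0.03 -0.03]
tool x [ 0.0111 -0.0052 -0.9999] jaw [-0.425  0.905 -0.009]
level turn (deg, tool) [-0.   -0.54  0.45]
(0.5755, -0.0065, 0.23) from here cm [  1.25 -29.73  24.22]
```

Call:
servo_tool(
  deltas=[
    [[0, -0.5, 0.45], [0, -2.5, 2], 2],
    [[0, -0.5, 0.45], [0, -6, 5], 2],
    [[0, -0.5, 0.45], [0, -9.5, 7.8], 2],
    [[0, -0.5, 0.45], [0, -13, 10.6], 2],
    [[0, -0.5, 0.45], [0, -16, 13], 2],
  ],
)

```text
clock: 21.3
tool_pos: [0.4987, -0.1645, 0.2421]
orientation: [98.2, 90.0, -146.6]
force: [1.5, -0.2, 0.0]
opening: 0.0356
```

Call:
servo_tool(
  deltas=[
    [[0, 0, 0], [0, -3.5, 2.9], 2],
    [[0, 0, 0], [0, -7, 5.7], 2],
    [[0, 0, 0], [0, -10.5, 8.5], 2],
    [[0, 0, 0], [0, -12.7, 10.4], 2],
    [[0, 0, 0], [0, -13.7, 11.2], 2],
  ],
)

```text
clock: 21.8
tool_pos: [0.5753, -0.0027, 0.2411]
orientation: [78.0, 89.9, -166.7]
force: [0.4, 1.4, -0.3]
opening: 0.0354
```

Call:
servo_tool(
  deltas=[
    [[0, 0, 0], [0, 0, 0], 2],
    [[0, 0, 0], [0, 0, 0], 2],
  ],
)

```text
clock: 22.0
tool_pos: [0.5746, -0.0031, 0.2406]
orientation: [78.0, 89.8, -166.7]
force: [0.0, -1.0, -0.4]
opening: 0.0353
```

```bash
python3 - <<'E'
from h import *
go((.5765,-.006,.195),(.5765,-.006,.1875))
E
```

```text
t 22.0 pos [ 0.5746 -0.0031  0.2406] open 0.0353 F [ 0.  -1.  -0.4] M [ 0.03 -0.01  0.07]
tool x [-3.6e-03 -8.0e-04 -1.0e+00] jaw [-0.427  0.904  0.001]
level turn (deg, tool) [ 0.    0.04 -0.21]
(0.5765, -0.006, 0.195) from here cm [ 4.55 -0.06 -0.35]
(0.5765, -0.006, 0.1875) from here cm [ 5.3  -0.06 -0.35]
```

Call:
servo_tool(
  deltas=[
    [[0, 0, -0.2], [1, -0.06, -0.35], 2],
    [[0, 0, -0.2], [2.3, -0.06, -0.35], 2],
    [[0, 0, -0.2], [3.5, -0.06, -0.35], 2],
    [[0, 0, -0.2], [4.2, -0.06, -0.35], 2],
    [[0, 0, -0.2], [4.5, -0.06, -0.35], 2],
  ],
)

```text
clock: 22.5
tool_pos: [0.5758, -0.0065, 0.1941]
orientation: [60.7, 89.9, 176.0]
force: [0.4, -0.4, 0.2]
opening: 0.0354
```

Call:
servo_tool(
  deltas=[
    [[0, 0, 0], [0.2, 0, 0], 2],
    [[0, 0, 0], [0.4, 0, 0], 2],
    [[0, 0, 0], [0.55, 0, 0], 2],
    [[0, 0, 0], [0.68, 0, 0], 2],
    [[0, 0, 0], [0.68, 0, 0], 2],
  ],
)

```text
clock: 23.0
tool_pos: [0.5761, -0.0064, 0.1876]
orientation: [57.6, 89.9, 172.9]
force: [0.2, 0.1, 0.6]
opening: 0.035
```

```bash
python3 - <<'E'
from h import *
go((.5765,-.006,.1875))
E
```

```text
t 23.0 pos [ 0.5761 -0.0064  0.1876] open 0.035 F [0.2 0.1 0.6] M [-0.   -0.07  0.04]
tool x [-1.7e-03  2.0e-04 -1.0e+00] jaw [-0.427  0.904  0.001]
level turn (deg, tool) [ 0.    0.05 -0.08]
(0.5765, -0.006, 0.1875) from here cm [ 0.01 -0.05  0.02]
```

One more small push to confirm contact, then release.

Call:
servo_tool(
  deltas=[
    [[0, 0, 0], [0.06, 0, 0], 2],
    [[0, 0, 0], [0.12, 0, 0], 2],
    [[0, 0, 0], [0.12, 0, 0], 2],
  ],
)

```text
clock: 23.3
tool_pos: [0.5767, -0.0064, 0.1875]
orientation: [-29.1, 90.0, 86.2]
force: [-0.7, -0.5, 5.6]
opening: 0.0355
```

Call:
servo_tool(
  deltas=[
    [[0, 0, 0], [0, 0, 0], 6],
    [[0, 0, 0], [0, 0, 0], 6],
    [[0, 0, 0], [0, 0, 0], 6],
    [[0, 0, 0], [-2, 0, 0], 6],
    [[0, 0, 0], [-5, 0, 0], 6],
  ],
)

```text
clock: 23.8
tool_pos: [0.5754, -0.0066, 0.236]
orientation: [73.4, 89.7, -171.4]
force: [1.2, 0.6, 0.9]
opening: 0.0596
```

Call:
servo_tool(
  deltas=[
    [[0, 0, 0], [-3, 0, 0], 6],
    [[0, 0, 0], [-5, 5, -4], 6],
    [[0, 0, 0], [-5, 10, -8], 6],
    [[0, 0, 0], [-5, 14, -11], 6],
    [[0, 0, 0], [-5, 17, -14], 6],
  ],
)

```text
clock: 24.3
tool_pos: [0.4893, -0.1859, 0.2866]
orientation: [73.4, 89.8, -171.3]
force: [1.5, -0.5, -0.1]
opening: 0.0597
```

Call:
servo_tool(
  deltas=[
    [[0, 0, 0], [0, 4, -3], 6],
    [[0, 0, 0], [0, 6, -5], 6],
    [[0, 0, 0], [0, 6, -5], 6],
    [[0, 0, 0], [0, 6, -5], 6],
  ],
)

```text
clock: 24.7
tool_pos: [0.456, -0.2573, 0.2866]
orientation: [68.8, 89.8, -176.0]
force: [0.6, -0.7, -0.1]
opening: 0.0599
```

```bash
python3 - <<'E'
from h import *
b=snap('side');t=snap('top')
print('top/side pred knob top',proj(t,[.576,-.007,.223]),proj(b,[.576,-.007,.223]))
c1=b['image'][110:220,215:325];c2=t['image'][130:250,264:384]
cv2.imwrite('pics/m6.png',np.hstack([cv2.resize(c1,(400,400),interpolation=2),cv2.resize(c2,(400,400),interpolation=2)])[:,:,::-1])
m=cv2.addWeighted(b['image'],1,b['image'],0,0);cv2.imwrite('pics/side_end.png',m[:,:,::-1])
E
```

```text
top/side pred knob top [[329.93785094 178.62562776]] [[270.72438473 133.37294673]]
```

View pics/m6.png

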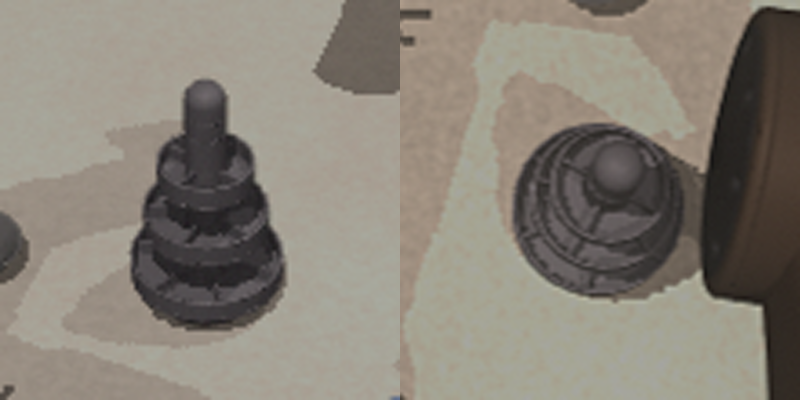

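View pics/side_end.png

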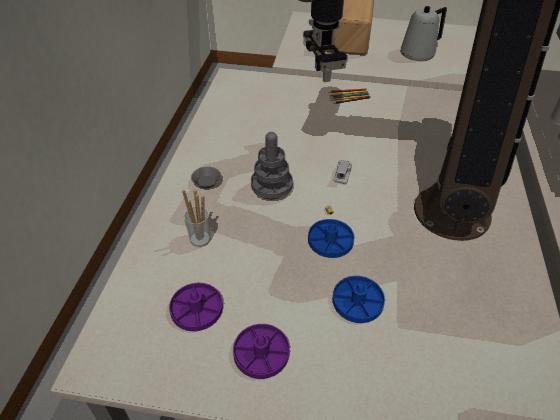

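Knob top is at side-crop (205,82), which is pixel (271.4,132.5) against a prediction of (270.7,133.4). It meets the column with no gap. The bystanders are where they started, and the arm is clear.

```bash
python3 -c "
from plant import ctrl
print(ctrl.close_job())"
```

```text
the job is handed in; nothing more can be done
None
```

The caddy is back together and handed in at about 25 s on the robot clock: widest, middle and smallest tray, then the knob. Each part was pushed down until it made contact (5.6–9.4 N) and then released.

- **Height:** contact came within about 1 mm of the fully seated height for every part. The TCP stood at 0.050, 0.1025, 0.1546 and 0.1875 m.
- **Last pictures:** the stack looks upright and concentric. The knob's top is within about 1 px of its predicted pixel in the side view, and it meets the column with no visible gap. The tumbler, dish, sharpener and punch look unmoved, and the gripper is well clear.
- **Checks that disagreed:**
  - The side and top views differed by 2–4 mm on the position of the foot and of the seated widest tray. I used their average and the pin's own pixels.
  - The silhouette fits of the held widest tray and of the stacked middle tray failed. The gripper hid the held tray, and the arm and stack hid the middle one. For those I relied on contact height and pin pixels.
- **Not known:** `close_job()` gave no verdict, as stated. I did not measure final centring and tilt separately beyond what the pictures show.

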